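# Clamp a violin neck glue-up with a quarter turn

## Task

Lay the violin neck blank flat on the green press's wooden plate, ebony side up as it lies now, and slide it straight in under the screw foot, centred, until its end meets the column. Then turn the black knob clockwise by its red grip until the foot bites on the neck and it suddenly gets stiff, give it a quarter turn more and no further, and let go. Leave the other things on the bench where they are.

Things in the scene. Friction and masses are not known exactly. Their poses are not given: they have to be found in the camera images.
- neck_mid (a point): The work: a violin neck blank, a bar 190 mm long, 32 wide, 30 tall, 160 g, pale maple with a black ebony board on top (9 mm thick, 28 wide) and a cream strip near one end. Point at its centre, 15 mm above its underside; x along its length, z up. Either end may go in first. Gripped 30 mm from the middle, on the outer half, the gripper stays clear of the press.
- seat (a point): Where neck_mid must come to lie: a point of the fixed press (its place and yaw vary), on its centre line 33 mm above the table. x points level into the press to the column, z up. The press has a flat wooden plate, 100 mm wide, top 18 mm above the table, from 85 mm on this point's -x side to 150 mm on its +x side; the screw axis is 65 mm along +x.
- stop (a point): Centre of the stop face of the press's green column, at mid-height of a neck lying on the plate (33 mm above the table), 95 mm along +x from seat; same axes. The column is 50 mm wide. A green arm, 44 mm wide, reaches from it back over the screw axis to 55 mm on this point's -x side; its underside is 76 mm, its top 100 mm above the table.
- axis (a point): Centre of the top of the black hand knob, on its vertical screw axis, 127 mm above the table, fixed. The knob is a ribbed disc, 72 mm across, 115 to 127 mm above the table, and stays at this height. Clockwise from above tightens: the foot below goes down 12 mm per turn. It stays put when released.
- grip (a point): Point to pinch on the knob's red upright grip: a round post of 14 mm diameter that spins freely on its own axis, 28 mm from the knob's axis, rising 36 mm from the knob's top; the point is 24 mm up it (151 mm above the table). Carried round the axis it turns the knob; a gripper need not turn with it. Push needed: about 1 N loose, jumping to 5 N and more within 20 degrees of the bite, 8 to 20 N a quarter turn on.
- foot (a joint): Sprung cork-faced foot, a disc 28 mm across under the arm, on the knob's axis. Value: how far its preloaded spring is pressed in, in m: 0 when free; after the bite it grows by about 0.0018 per radian of knob, to about 0.0027 at a quarter turn. At the start the foot hangs 4 to 9 mm above where the top of a neck lying on the plate would be.
- glue: Bystander: white glue bottle with an orange cap, 54 mm diameter, 125 mm tall. Origin at its underside's centre.
- varnish: Bystander: amber varnish jar with a steel lid, 64 mm diameter, 80 mm tall. Origin at its underside's centre.
- brush: Bystander: varnish brush with a wooden handle, lying flat. Origin at its underside's centre.
- spare_board: Bystander: spare bare ebony board, all black, 180 x 36 x 9 mm, lying flat (not the work). Origin at its underside's centre.
- plane: Bystander: small blue and steel block plane, 150 x 50 mm, about 50 mm tall. Origin at its underside's centre.
- spool_a: Bystander: spool clamp: two wooden discs of 36 mm diameter on a brass rod, standing, 95 mm tall. Origin at its underside's centre.
- spool_b: Bystander: a second, equal spool clamp. Origin at its underside's centre.
- mug: Bystander: blue mug, 80 mm diameter, 90 mm tall. Origin at its underside's centre.
Not all that is in view belongs to the job. What is shaped like the part that bears neck_mid but blue or purple is not meant.

How it is judged (in metres and radians):
On the way, in this order (a step that is already met when the one before it is completed fails the run):
1. the neck lies home on the press plate with the foot not yet biting (x of neck_mid in the frame of seat between -0.008 and 0.006 m and y of neck_mid in the frame of seat between -0.009 and 0.009 m and z of neck_mid in the frame of seat between -0.004 and 0.004 m and angle between the x axis of neck_mid and the x axis of seat, either way round below 0.14 rad and angle between neck_mid's own z axis and vertical below 0.08 rad and value of joint foot below 0.0004 m), for 0.2 s.
2. the foot bites on the neck (x of neck_mid in the frame of seat between -0.008 and 0.006 m and y of neck_mid in the frame of seat between -0.009 and 0.009 m and z of neck_mid in the frame of seat between -0.004 and 0.004 m and angle between the x axis of neck_mid and the x axis of seat, either way round below 0.14 rad and angle between neck_mid's own z axis and vertical below 0.08 rad and contact force between neck and foot above 2 N and value of joint foot above 0.0003 m).
At the end, for the whole second after the job is handed in: Neck flat on the plate, ebony up, end within 7 mm of the column, within 9 mm of the centre line and 8 degrees of straight; foot spring pressed in 1.4 to 4.2 mm (about an eighth to three eighths of a turn past the bite; a quarter gives 2.7), at rest and let go (x of neck_mid in the frame of seat between -0.008 and 0.006 m and y of neck_mid in the frame of seat between -0.009 and 0.009 m and z of neck_mid in the frame of seat between -0.004 and 0.004 m and angle between the x axis of neck_mid and the x axis of seat, either way round below 0.14 rad and angle between neck_mid's own z axis and vertical below 0.08 rad and value of joint foot between 0.0014 and 0.0042 m and contact force between neck and foot above 5 N and linear speed of neck below 0.01 m/s); the robot touches nothing.
It fails at once if the press was over-tightened (foot spring pressed in more than 5 mm, nearly half a turn past the bite) (value of joint foot above 0.005 m).
It fails at once if a bystander on the bench was moved more than 20 mm (distance of any of glue, varnish, brush, spare_board, plane, spool_a, spool_b, mug from where it was at the start of the episode above 0.02 m).
It also fails if it takes over 67 s, if anything falls off the work surface, if the arm or the gripper's body presses on something with over 40 N, if the wrist force passes 120 N, or if a joint passes its speed limit or range.

## Robot

A 7-joint arm with a two-finger parallel gripper is mounted at the origin on the work surface. World frame = base frame: x ahead of the robot, y to its left, z up, the work surface at z = 0. Lengths are in m, angles in degrees, forces in N, time in s.
With the tool pointing down it reaches from about 0.4 to 0.875 m from the base axis. Payload 6.5 kg.
Tool frame: the origin (TCP) lies midway between the tips of the shut fingers; the grasp point (between the pads) lies 19 mm behind it; z points along the fingers, y is the line along which they close (so a half turn about z gives the same grasp; the last joint's range is limited). The gripper opens to 88 mm and grips with 3 to 60 N. Pads are 18 mm wide; open, the fingers measure 123 mm over their backs; the gripper's body (75 mm by 187 mm) begins 45 mm behind the grasp point.
Start: joints at [64.446, 30.733, -0.252, 88.115, 0.149, 61.152, -4.079], TCP at [0.241, -0.604, 0.239] pointing down, gripper open.
Joint ranges: [-154.64, 154.64], [-21.42, 123.67], [-72.66, 72.17], [13.99, 137.28], [-74.86, 254.86], [10.95, 109.41], [-158.01, 158.01]. Speed limits (degrees/s): [136.94, 136.94, 180, 180, 180, 180, 180].

## Interface

Orientations are given as a 3x3 rotation matrix whose columns are the frame's x, y, z axes.
In Python, from bench import manip, eyes gives the robot as it stands.
- The arm moves only by the tool step_arm, never from a script. Its argument "motion" is a list of rows, each a list of 7 numbers: the shift along the tool's x, y, z in m, then the turn, a rotation vector about the tool's x, y, z in rad, then the closure, from -1 (fully open) to 1 (shut). A call has 1 to 5 rows; each row shifts and turns the commanded pose from where the row before left it, along the tool's axes as they then stand; what a row does not reach is not made up. A row lasts 1/12 s, in which the tool goes at most 41.7 mm and 7.16 degrees, less where a joint would pass 70% of its speed; a pose out of reach is approached as far as the arm can. A call with a gripper value outside its range is refused whole. The fingers move at their own pace and stop on an object; "force" is the grip in N (left out, the last holds). Time passes only in rows, so rows that do not move let the fingers close. It gives the time, the measured TCP pose, the force, the opening and the grip force at its end, in the units of the state.
- manip.read_state(): the state, without advancing time (a new reading comes with each control period).
- eyes.camera(name): name is "scene" or "top"; returns (picture, depth): 420x560x3 uint8, red, green, blue; 420x560 float32, m along the optical axis (not along the pixel's ray), 0 where there is no reading.
- eyes.get_calibration(name): a dict with "fovy" (degrees; the focal length in pixels is half the picture's height over the tangent of half this angle, whatever the lens; pixels are square), "cx", "cy" (the principal point, pixels), "rvec" (rotation vector, rad) and "tvec" (3), from world to camera coordinates, as OpenCV has them. Camera axes: x right, y down, z forward; pixel columns grow to the right and rows downward; lengths in m; the calibration is good to about 2 mm. A picture is of the moment at which its call begins. get_calibration takes no time and is no camera call.
- manip.hand_in(): hands the job in; it is judged then, once.
The state is a dict: "t": time; "q": joint angles; "qvel": joint speeds; "effort": joint torques, N m; "tcp_pos": TCP position; "orientation": TCP orientation; "contact_force": force on the tool from outside, world axes, zero at the start; "wrist_torque": the same for the moment, N m; "finger_gap": finger opening in m; "grasp_force": force on a finger pad.
Only numpy, scipy, OpenCV 4.12 (cv2) and the standard library are available. Lean on these libraries where they do the work, as an engineer would, in place of code of your own. Each camera call takes 0.05 s, during which the arm holds its last target. There are 200 camera calls.

## Working session

There is one attempt and no reset: what is moved stays moved. The work goes in short steps, Python scripts to look and compute and a tool call to move; the robot and the scene stay as the last step left them, time stands still between calls to the robot, and variables do not carry over. Pictures are saved under pics/ and viewed, at most 10 in all, crops included, and the job is handed in when it is done.

Besides the shell and the picture viewer there is one more tool, called after ">>>" in YAML: its name, and indented under it one key for each argument. step_arm: Moves the arm, as the interface text tells. Its arguments: {"type":"object","properties":{"motion":{"type":"array"},"force":{"type":"number"}},"required":["motion"]}

```bash
mkdir -p pics; cat > h.py <<'E'
import numpy as np, cv2
from bench import manip, eyes
def cal(n):
    c=eyes.get_calibration(n); f=210/np.tan(np.radians(c["fovy"])/2)
    R=cv2.Rodrigues(np.array(c["rvec"],float))[0]; return f,c["cx"],c["cy"],R,np.array(c["tvec"],float).ravel()
def cloud(n,d):
    f,cx,cy,R,t=cal(n); v,u=np.mgrid[:420,:560]
    P=np.stack([(u-cx)/f*d,(v-cy)/f*d,d],-1); return (P-t)@R
def ray(n,u,v,z):
    f,cx,cy,R,t=cal(n); o=-R.T@t; r=R.T@np.array([(u-cx)/f,(v-cy)/f,1]); return o+r*(z-o[2])/r[2]
def shot(n,name):
    p,d=eyes.camera(n); cv2.imwrite(f"pics/{name}.png",p[:,:,::-1]); np.savez(f"pics/{name}.npz",p=p,d=d); return p,d
E
python3 - <<'E'
from h import *
for n in("scene","top"):
    shot(n,n+"0"); print(eyes.get_calibration(n))
s=manip.read_state(); print(s["t"],s["tcp_pos"],s["orientation"],s["finger_gap"])
E
```

```text
{'fovy': 49.842877307777776, 'cx': 267.7028195519755, 'cy': 212.2628842946515, 'rvec': array([ 2.15103924,  1.3553219 , -0.4840176 ]), 'tvec': array([-0.14744234, -0.29964066,  1.44644616])}
{'fovy': 44.335672565497354, 'cx': 274.2389333748833, 'cy': 207.23778955555522, 'rvec': array([ 2.14833989, -2.12981318,  0.14915747]), 'tvec': array([-0.05525255,  0.50185547,  1.34851045])}
0.1 [ 0.24077174 -0.60317616  0.23794915] [[ 9.28696226e-01  3.70840797e-01 -6.50009129e-04]
 [ 3.70841356e-01 -9.28695195e-01  1.38714184e-03]
 [-8.92515669e-05 -1.52928366e-03 -9.99998827e-01]] 0.08821186702225345
```

View pics/scene0.png

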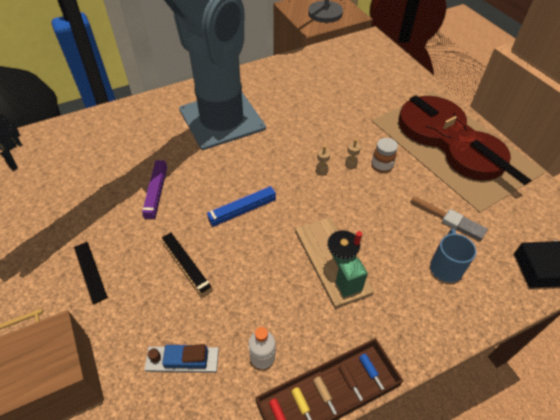

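View pics/top0.png

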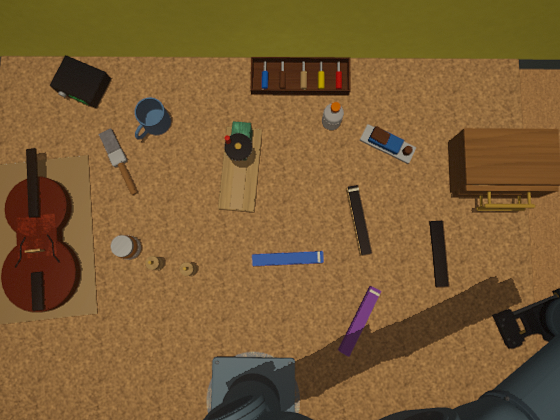

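The neck candidates are:
- Black bar with a cream strip and pale sides: scene (186,262), top (359,220). This fits the neck.
- All-black thin bar: scene (90,272), top (439,254). This is the spare board.
- Blue bar at top (288,258) and purple bar at top (360,320). Both are decoys.

The press plate is at top (240,170), with the knob at (238,146), the red grip at (228,139) and the column at (241,128). I'll confirm the neck in a crop and measure.

```bash
python3 - <<'E'
from h import *
a=np.load("pics/top0.npz"); p,d=a["p"],a["d"]; s=np.load("pics/scene0.npz")
c1=cv2.resize(p[170:270,320:470],None,fx=4,fy=4,interpolation=2)[:400]; c2=cv2.resize(s["p"][210:310,60:230],(600,353),interpolation=2)
c3=cv2.resize(p[105:225,205:275],None,fx=3.3,fy=3.3)
W=np.zeros((400+0,800,3),np.uint8); W[:,:560]=cv2.resize(c1,(560,373+27)); W[:,565:565+c3.shape[1]]=np.pad(c3,((0,4),(0,0),(0,0)))[:400]
cv2.imwrite("pics/crop.png",W[:,:,::-1])
P=cloud("top",d); v,u=np.mgrid[:420,:560]
def rect(m,name):
    q=P[m]; r=cv2.minAreaRect(q[:,:2].astype(np.float32)); print(name,m.sum(),r,q[:,2].mean())
def box(u0,u1,v0,v1): return (u>u0)&(u<u1)&(v>v0)&(v<v1)&(d>0)
rect(box(335,385,175,265)&(P[...,2]>.024)&(P[...,2]<.04),"neck")
rect(box(210,275,110,222)&(P[...,2]>.012)&(P[...,2]<.024),"plate")
z=P[...,2]
rect(box(210,275,110,170)&(abs(z-.1)<.006),"arm top")
rect(box(210,275,110,170)&(z>.115)&(z<.132),"knob")
hsv=cv2.cvtColor(p,cv2.COLOR_RGB2HSV); red=((hsv[...,0]<8)|(hsv[...,0]>172))&(hsv[...,1]>170)&(hsv[...,2]>90)
m=red&box(210,275,110,170); print("red",m.sum(),u[m].mean(),v[m].mean(),P[m].mean(0),P[m][:,2].max())
print("table z",np.median(P[box(270,340,180,240)],axis=0))
# ray-based: neck black top contour
m=(p.max(2)<60)&box(335,385,175,265); r=cv2.minAreaRect(np.array([ray("top",b,a,.030)[:2] for a,b in zip(*np.nonzero(m))],np.float32)); print("neck blk",r)
m=(p.max(2)<50)&box(220,258,128,166);print("knobblk",ray("top",*[ (u[m].min()+u[m].max())/2,(v[m].min()+v[m].max())/2],.127),u[m].min(),u[m].max(),v[m].min(),v[m].max())
E
```

```text
neck 728 ((0.47250282764434814, -0.2797774076461792), (0.19032502174377441, 0.0311282929033041), 10.853414535522461) 0.02933329544170694
plate 2085 ((0.6121177673339844, 0.02693556249141693), (0.1374361515045166, 0.23518846929073334), 84.84930419921875) 0.017572240095697383
arm top 226 ((0.6719415783882141, 0.04075901582837105), (0.05003542825579643, 0.09926392138004303), 84.13949584960938) 0.09917127095285963
knob 587 ((0.6454967856407166, 0.041591107845306396), (0.07083158195018768, 0.07184470444917679), 60.5383415222168) 0.12616987493242438
red 23 226.91304347826087 137.6086956521739 [0.66017127 0.06820118 0.15613483] 0.1683549319359903
table z [ 0.5010374  -0.13543904 -0.00061361]
neck blk ((0.47254279255867004, -0.27889344096183777), (0.18700668215751648, 0.027518246322870255), 10.765213966369629)
knobblk [0.65058984 0.04118219 0.127     ] 225 252 130 159
```

View pics/crop.png

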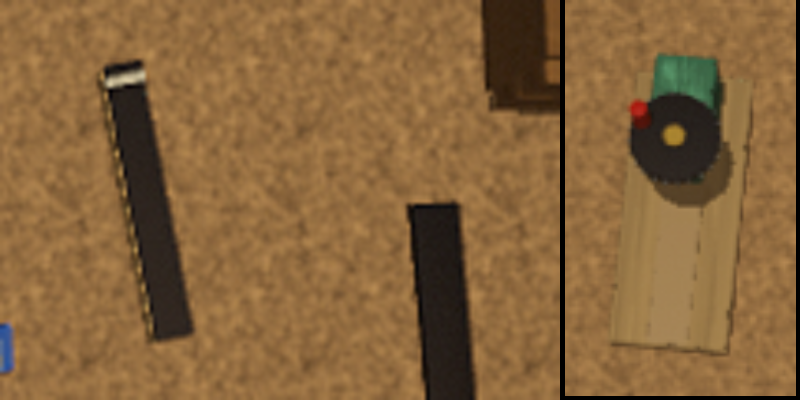

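The left crop confirms the neck: pale side, cream strip at top (353,189), against the all-black board. The right crop shows the press, with the red grip to the left of the knob. I'll refine the press yaw and axis.

```bash
python3 - <<'E'
from h import *
for n,bx in(("top",(205,280,105,225)),("scene",(285,385,210,310))):
    a=np.load(f"pics/{n}0.npz"); p,d=a["p"],a["d"]; P=cloud(n,d); v,u=np.mgrid[:420,:560]
    B=(u>bx[0])&(u<bx[1])&(v>bx[2])&(v<bx[3])&(d>0); z=P[...,2]
    zp=np.median(z[B&(z>.013)&(z<.023)]); print(n,"plate z",zp)
    m=B&(abs(z-zp)<.003)&(P[...,0]<.61)
    r=cv2.minAreaRect(P[m][:,:2].astype(np.float32)); print(r,cv2.boxPoints(r).round(4).tolist())
    # side edges
    q=P[m]; xs=np.arange(.51,.6,.004); lo=[];hi=[]
    for x in xs:
        k=q[abs(q[:,0]-x)<.003]; lo.append(k[:,1].min()); hi.append(k[:,1].max())
    print("edges",np.polyfit(xs-.55,lo,1),np.polyfit(xs-.55,hi,1))
    m=B&(z>.12)&(z<.131); q=P[m][:,:2].astype(np.float32); print("knob",cv2.minEnclosingCircle(q),q.mean(0))
    hsv=cv2.cvtColor(p,cv2.COLOR_RGB2HSV); h=hsv[...,0]
    m=B&(((h<8)|(h>172))&(hsv[...,1]>150)&(hsv[...,2]>80)); print("red",m.sum(),P[m].min(0),P[m].max(0),np.median(P[m],0))
    m=B&(h>18)&(h<30)&(hsv[...,1]>100)&(z>.118); print("brass",m.sum(),P[m].mean(0))
E
```

```text
top plate z 0.017598794706632517
((0.5543636083602905, 0.04998965933918953), (0.0996270701289177, 0.11596047133207321), 85.77131652832031) [[0.492900013923645, 0.004600000102072954], [0.6085000038146973, -0.004000000189989805], [0.6158999800682068, 0.09539999812841415], [0.5001999735832214, 0.1039000004529953]]
edges [-0.08774515  0.00195641] [-0.07013178  0.09898279]
knob ((0.6469370722770691, 0.04291539266705513), 0.037340156733989716) [0.64467275 0.04104415]
red 29 [0.64975361 0.0620725  0.01788829] [0.70783771 0.08571574 0.16835493] [0.65675747 0.06716349 0.16181815]
brass 35 [0.64622959 0.04267809 0.1287073 ]
scene plate z 0.017641265293728097
((0.556273341178894, 0.0481082908809185), (0.09946074336767197, 0.11433619260787964), 85.67172241210938) [[0.49549999833106995, 0.00279999990016222], [0.609499990940094, -0.005799999926239252], [0.6169999837875366, 0.0934000015258789], [0.503000020980835, 0.10199999809265137]]
edges [-0.080836   -0.00013518] [-0.83070622  0.0797536 ]
knob ((0.6482648849487305, 0.04113194718956947), 0.038202784955501556) [0.6514293  0.03795178]
red 73 [ 0.56766634  0.05925918 -0.00168498] [0.66880127 0.1585261  0.16443501] [0.66479029 0.06449067 0.15530329]
brass 1 [0.64859806 0.03321528 0.12632673]
```

>>> step_arm:
  motion:
    - [0,0,0,0,0,0.096,-1]
    - [0,0,0,0,0,0.096,-1]
    - [0.026,-0.0275,0,0,0,0,-1]
    - [0.026,-0.0275,0,0,0,0,-1]
    - [0.026,-0.0275,0,0,0,0,-1]

```text
t: 0.52
tcp_pos: [0.3023, -0.5068, 0.2382]
orientation: [[0.983, 0.185, -0.001], [0.185, -0.983, 0.001], [-0.0, -0.001, -1.0]]
contact_force: [1.4, -0.1, 0.6]
finger_gap: 0.0882
grasp_force: 0.0
```

>>> step_arm:
  motion:
    - [0.026,-0.0275,0,0,0,0,-1]
    - [0.026,-0.0275,0,0,0,0,-1]
    - [0.026,-0.0275,0,0,0,0,-1]
    - [0.026,-0.0275,0,0,0,0,-1]
    - [0.026,-0.0275,0,0,0,0,-1]

```text
t: 0.93
tcp_pos: [0.4047, -0.3469, 0.2385]
orientation: [[0.982, 0.187, -0.0], [0.187, -0.982, 0.0], [-0.0, -0.0, -1.0]]
contact_force: [0.2, 0.8, -0.3]
finger_gap: 0.0887
grasp_force: 0.0
```

>>> step_arm:
  motion:
    - [0.013,-0.0138,0.03,0,0,0,-1]
    - [0.013,-0.0138,0.03,0,0,0,-1]
    - [0,0,0.03,0,0,0,-1]
    - [0,0,0.03,0,0,0,-1]
    - [0,0,0,0,0,0,-1]

```text
t: 1.35
tcp_pos: [0.4214, -0.314, 0.1137]
orientation: [[0.982, 0.188, -0.008], [0.188, -0.982, 0.005], [-0.007, -0.007, -1.0]]
contact_force: [-1.2, 0.9, 1.0]
finger_gap: 0.088
grasp_force: 0.0
```

>>> step_arm:
  motion:
    - [0.0133,-0.0122,0,0,0,0,-1]
    - [0.0133,-0.0122,0.02,0,0,0,-1]
    - [0,0,0.02,0,0,0,-1]
    - [0,0,0,0,0,0,-1]
    - [0,0,0,0,0,0,-1]

```text
t: 1.77
tcp_pos: [0.4457, -0.2881, 0.0793]
orientation: [[0.982, 0.186, -0.001], [0.186, -0.982, 0.0], [-0.001, -0.0, -1.0]]
contact_force: [-0.0, -0.5, 0.5]
finger_gap: 0.088
grasp_force: 0.0
```

>>> step_arm:
  motion:
    - [-0.002,-0.0036,0.025,0,0,0,-1]
    - [0,0,0.025,0,0,0,-1]
    - [0,0,0.02,0,0,0,-1]
    - [0,0,0.005,0,0,0,-1]
    - [0,0,0,0,0,0,-1]

```text
t: 2.18
tcp_pos: [0.4431, -0.2854, 0.004]
orientation: [[0.983, 0.186, -0.001], [0.186, -0.983, -0.0], [-0.001, -0.0, -1.0]]
contact_force: [-0.5, -0.6, -0.1]
finger_gap: 0.0884
grasp_force: 0.0
```

>>> step_arm:
  motion:
    - [0,0,0,0,0,0,1]
    - [0,0,0,0,0,0,1]
    - [0,0,0,0,0,0,1]
    - [0,0,0,0,0,0,1]
    - [0,0,0,0,0,0,1]
  force: 25

```text
t: 2.6
tcp_pos: [0.4439, -0.2849, 0.0044]
orientation: [[0.982, 0.187, 0.001], [0.187, -0.982, -0.001], [0.001, 0.001, -1.0]]
contact_force: [0.5, -0.7, -0.8]
finger_gap: 0.0568
grasp_force: 0.0
```

>>> step_arm:
  motion:
    - [0,0,0,0,0,0,1]
    - [0,0,0,0,0,0,1]
    - [0,0,0,0,0,0,1]
    - [0,0,0,0,0,0,1]
    - [0,0,0,0,0,0,1]

```text
t: 3.02
tcp_pos: [0.4436, -0.2848, 0.0037]
orientation: [[0.982, 0.187, 0.0], [0.187, -0.982, -0.0], [-0.0, 0.0, -1.0]]
contact_force: [0.6, -0.3, 0.7]
finger_gap: 0.0319
grasp_force: 25.0
```

>>> step_arm:
  motion:
    - [0,0,-0.02,0,0,0,1]
    - [0,0,-0.03,0,0,0,1]
    - [0,0,-0.03,0,0,0.09,1]
    - [0,0,-0.01,0,0,0.09,1]
    - [0,0,0,0,0,0.085,1]
  force: 35

```text
t: 3.43
tcp_pos: [0.4451, -0.2855, 0.0964]
orientation: [[0.997, -0.082, 0.004], [-0.082, -0.997, -0.002], [0.004, 0.002, -1.0]]
contact_force: [0.2, -0.1, -2.3]
finger_gap: 0.0319
grasp_force: 35.0
```

>>> step_arm:
  motion:
    - [0.001,-0.025,0,0,0,0,1]
    - [0.001,-0.038,0,0,0,0,1]
    - [0.001,-0.038,0,0,0,0,1]
    - [0.001,-0.038,0,0,0,0,1]
    - [0.001,-0.038,0,0,0,0,1]

```text
t: 3.85
tcp_pos: [0.4616, -0.1068, 0.0935]
orientation: [[0.997, -0.077, -0.001], [-0.077, -0.997, 0.0], [-0.001, -0.0, -1.0]]
contact_force: [0.3, -1.2, -1.2]
finger_gap: 0.0318
grasp_force: 35.0
```

>>> step_arm:
  motion:
    - [0.001,-0.038,0,0,0,0,1]
    - [0.001,-0.038,0,0,0,0,1]
    - [0.001,-0.038,0,0,0,0,1]
    - [0,-0.03,0,0,0,0,1]
    - [0,-0.018,0,0,0,0,1]

```text
t: 4.27
tcp_pos: [0.4773, 0.0572, 0.0936]
orientation: [[0.997, -0.072, -0.0], [-0.072, -0.997, 0.002], [-0.001, -0.002, -1.0]]
contact_force: [0.2, -0.6, -1.6]
finger_gap: 0.0314
grasp_force: 35.0
```

>>> step_arm:
  motion:
    - [0,0,0,0,0,0,1]
    - [0,0,0,0,0,0,1]
    - [0,0,0,0,0,0,1]

```text
t: 4.52
tcp_pos: [0.4772, 0.0517, 0.0935]
orientation: [[0.997, -0.078, -0.001], [-0.078, -0.997, -0.001], [-0.001, 0.001, -1.0]]
contact_force: [0.4, -0.7, -1.5]
finger_gap: 0.0317
grasp_force: 35.0
```

```bash
python3 - <<'E'
from h import *
shot("top","t1");p,d=shot("scene","s1")
a=np.load("pics/t1.npz"); W=np.hstack([cv2.resize(a["p"][90:250,180:340],(400,400)),cv2.resize(p[180:320,270:410],(400,400))]); cv2.imwrite("pics/c1.png",W[:,:,::-1])
s=manip.read_state();print(s["tcp_pos"],s["orientation"],s["q"])
E
```

```text
[0.47738164 0.05109997 0.09356231] [[ 9.96840841e-01 -7.94223596e-02 -6.53682218e-04]
 [-7.94228777e-02 -9.96840685e-01 -8.09038033e-04]
 [-5.87361321e-04  8.58399476e-04 -9.99999459e-01]] [ -11.31083924   27.68847632   -0.24208987  119.16005739    0.27473634
   33.19793831 -106.31058778]
```

View pics/c1.png

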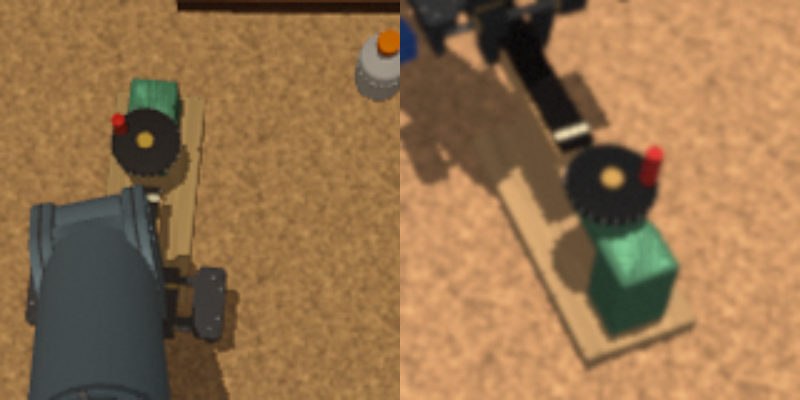

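The neck is held level with its cream end toward the press, in line with the plate (scene crop (570,130)). I'll lower it onto the outer half of the plate.

>>> step_arm:
  motion:
    - [0,-0.004,0.02,0,0,0,1]
    - [0,0,0.025,0,0,0,1]
    - [0,0,0.02,0,0,0,1]
    - [0,0,0.005,0,0,0,1]
    - [0,0,0,0,0,0,1]

```text
t: 5.03
tcp_pos: [0.477, 0.0554, 0.0228]
orientation: [[0.997, -0.079, -0.003], [-0.079, -0.997, -0.001], [-0.003, 0.001, -1.0]]
contact_force: [-0.2, -0.7, -1.7]
finger_gap: 0.0316
grasp_force: 35.0
```

```bash
python3 - <<'E'
from h import *
p,d=shot("scene","s2"); P=cloud("scene",d); v,u=np.mgrid[:420,:560]; z=P[...,2]
x,y=P[...,0],P[...,1]
m=(d>0)&(z>.042)&(z<.056)&(x>.5)&(x<.62)&(y>-.05)&(y<.12); q=P[m]; print("neck",m.sum(),np.median(q[:,2]),cv2.minAreaRect(q[:,:2].astype(np.float32)))
sx=np.array([.997,-.0767]); sy=np.array([.0767,.997]); r=q[:,:2]-[.5822,.047]; print((r@sx).min(),(r@sx).max(),np.percentile(r@sy,[0,2,98,100]))
m=(d>0)&(abs(z-.0176)<.003)&(x>.48)&(x<.75)&(y>-.05)&(y<.12); r=P[m][:,:2]-[.5822,.047]; print("plate",np.percentile(r@sx,[0,1,99,100]),np.percentile(r@sy,[0,2,98,100]))
s=manip.read_state();print(s["tcp_pos"],s["contact_force"])
E
```

```text
neck 364 0.048808702329312045 ((0.5521307587623596, 0.04742630571126938), (0.03149736300110817, 0.10522156208753586), 84.94165802001953)
-0.08247104019600775 0.022463484293850894 [-0.01790063 -0.01557288  0.01237436  0.01398715]
plate [-0.09315734 -0.0791437   0.15159761  0.15301136] [-0.05130593 -0.04958931  0.0453522   0.04988073]
[0.47784792 0.05575727 0.02373135] [ 0.36143297  0.40822456 -0.87790045]
```

>>> step_arm:
  motion:
    - [0.012,0,0.0005,0,0,0,1]
    - [0.014,0,0,0,0,0,1]
    - [0.014,0,0,0,0,0,1]
    - [0.014,0,0,0,0,0,1]
    - [0.01,0,0,0,0,0,1]

```text
t: 5.5
tcp_pos: [0.5442, 0.0513, 0.025]
orientation: [[0.997, -0.078, 0.003], [-0.078, -0.997, 0.0], [0.003, -0.001, -1.0]]
contact_force: [-0.2, -1.2, -2.4]
finger_gap: 0.0318
grasp_force: 35.0
```

>>> step_arm:
  motion:
    - [0.002,0,0,0,0,0,1]
    - [0.002,0,0,0,0,0,1]
    - [0.001,0,0,0,0,0,1]
    - [0,0,0,0,0,0,1]

```text
t: 5.83
tcp_pos: [0.5464, 0.0514, 0.0235]
orientation: [[0.997, -0.077, -0.0], [-0.077, -0.997, 0.0], [-0.0, -0.0, -1.0]]
contact_force: [-0.5, 0.2, -1.4]
finger_gap: 0.0316
grasp_force: 35.0
```

>>> step_arm:
  motion:
    - [0.0015,0,0.001,0,0,0,1]
    - [0.0015,0,0,0,0,0,1]
    - [0.0015,0,0,0,0,0,1]
    - [0,0,0,0,0,0,1]

```text
t: 6.17
tcp_pos: [0.5515, 0.0511, 0.0222]
orientation: [[0.997, -0.077, 0.0], [-0.077, -0.997, -0.0], [0.0, -0.0, -1.0]]
contact_force: [0.5, -0.8, -1.0]
finger_gap: 0.0314
grasp_force: 35.0
```

>>> step_arm:
  motion:
    - [0.001,0,0,0,0,0,1]
    - [0.001,0,0,0,0,0,1]
    - [0,0,0,0,0,0,1]

```text
t: 6.42
tcp_pos: [0.5527, 0.0509, 0.022]
orientation: [[0.997, -0.077, -0.001], [-0.077, -0.997, -0.0], [-0.001, 0.0, -1.0]]
contact_force: [-2.6, 0.1, -1.1]
finger_gap: 0.0315
grasp_force: 35.0
```

>>> step_arm:
  motion:
    - [0.001,0,0,0,0,0,1]
    - [0.001,0,0,0,0,0,1]
    - [0,0,0,0,0,0,1]

```text
t: 6.67
tcp_pos: [0.5528, 0.0509, 0.022]
orientation: [[0.997, -0.077, -0.005], [-0.077, -0.997, -0.0], [-0.005, 0.001, -1.0]]
contact_force: [-7.7, 0.5, 5.5]
finger_gap: 0.0314
grasp_force: 35.0
```

The neck meets the column. I'll relax the push, release and back off.

>>> step_arm:
  motion:
    - [-0.0015,0,0,0,0,0,1]
    - [0,0,0,0,0,0,-0.2]
    - [0,0,0,0,0,0,-0.2]
    - [0,0,0,0,0,0,-0.2]
    - [0,0,0,0,0,0,-0.2]

```text
t: 7.08
tcp_pos: [0.5545, 0.0508, 0.0224]
orientation: [[0.997, -0.077, 0.001], [-0.077, -0.997, 0.0], [0.001, -0.0, -1.0]]
contact_force: [0.2, 0.4, 0.3]
finger_gap: 0.0529
grasp_force: 0.0
```

>>> step_arm:
  motion:
    - [0,0,0,0,0,0,-0.2]
    - [-0.01,0,-0.02,0,0,0,-0.2]
    - [-0.02,0,-0.035,0,0,0,-0.2]
    - [-0.02,0,-0.04,0,0,0,-0.2]
    - [-0.02,0,-0.04,0,0,0,-0.2]

```text
t: 7.5
tcp_pos: [0.4855, 0.056, 0.1527]
orientation: [[0.997, -0.077, -0.001], [-0.077, -0.997, -0.0], [-0.001, 0.0, -1.0]]
contact_force: [0.4, -0.2, 1.0]
finger_gap: 0.0525
grasp_force: 0.0
```

>>> step_arm:
  motion:
    - [-0.01,0,-0.04,0,0,0,-0.2]
    - [-0.01,0,-0.04,0,0,0,-0.2]
    - [0,0,-0.02,0,0,0,-0.2]
    - [0,0,0,0,0,0,-0.2]
    - [0,0,0,0,0,0,-0.2]

```text
t: 7.92
tcp_pos: [0.4675, 0.0577, 0.2528]
orientation: [[0.997, -0.077, 0.003], [-0.077, -0.997, 0.001], [0.003, -0.001, -1.0]]
contact_force: [0.3, -0.3, -0.2]
finger_gap: 0.053
grasp_force: 0.0
```

```bash
python3 - <<'E'
from h import *
p,d=shot("scene","s3"); P=cloud("scene",d); z=P[...,2]; x,y=P[...,0],P[...,1]
sx=np.array([.997,-.0767]); sy=np.array([.0767,.997])
m=(d>0)&(z>.042)&(z<.056)&(x>.46)&(x<.62)&(y>-.05)&(y<.12); q=P[m]; print("neck",m.sum(),np.median(q[:,2]),cv2.minAreaRect(q[:,:2].astype(np.float32)))
r=q[:,:2]-[.5822,.047]; print((r@sx).min(),(r@sx).max(),np.percentile(r@sy,[0,2,98,100]))
hsv=cv2.cvtColor(p,cv2.COLOR_RGB2HSV); h=hsv[...,0]
m=(((h<8)|(h>172))&(hsv[...,1]>150)&(hsv[...,2]>80))&(z>.13)&(x>.55)&(x<.75)&(abs(y)<.12)
v,u=np.nonzero(m); print("grip scene",m.sum(),P[m].min(0),P[m].max(0),u.mean(),v.mean(),ray("scene",u.mean(),v.mean(),.147))
t,dt=shot("top","t3")
print(manip.read_state()["tcp_pos"],manip.read_state()["finger_gap"])
W=np.hstack([cv2.resize(t[90:250,180:340],(400,400)),cv2.resize(p[180:320,270:410],(400,400))]); cv2.imwrite("pics/c3.png",W[:,:,::-1])
E
```

```text
neck 394 0.04749023485570801 ((0.552546501159668, 0.04981460049748421), (0.030320215970277786, 0.1292107254266739), 85.80915832519531)
-0.09435206380910237 0.0348731579082081 [-0.01481024 -0.01380044  0.01396939  0.01570197]
grip scene 73 [0.65680075 0.05912774 0.13182983] [0.66887885 0.07191258 0.16594302] 357.6849315068493 237.35616438356163 [0.6613566  0.06708947 0.147     ]
[0.46612333 0.05742896 0.25060336] 0.053001080339994504
```

View pics/c3.png

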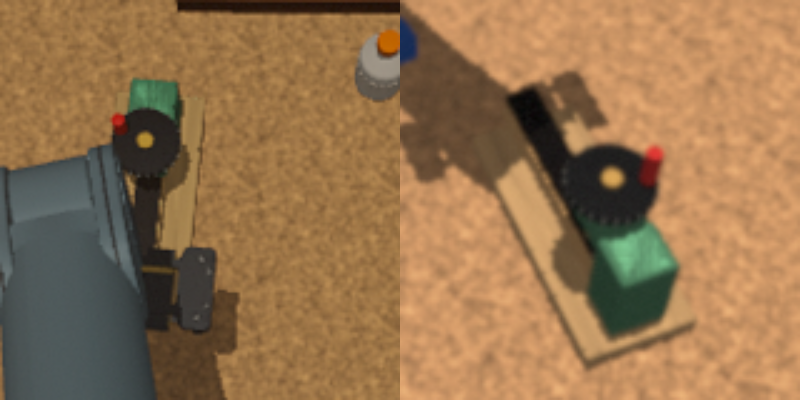

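The neck is home: its tail is at -94 mm, within 1 mm of the centre line. Next is the red grip at about (0.661,0.0665).

>>> step_arm:
  motion:
    - [0.035,-0.0044,0,0,0,0,-0.2]
    - [0.04,-0.005,0,0,0,0,-0.2]
    - [0.04,-0.005,0,0,0,0,-0.2]
    - [0.04,-0.005,0,0,0,0,-0.2]
    - [0.03,-0.0037,0,0,0,0,-0.2]
  force: 20

```text
t: 8.43
tcp_pos: [0.6548, 0.0662, 0.2488]
orientation: [[0.997, -0.077, -0.003], [-0.077, -0.997, -0.001], [-0.003, 0.001, -1.0]]
contact_force: [0.3, 0.2, -0.1]
finger_gap: 0.0528
grasp_force: 0.0
```

>>> step_arm:
  motion:
    - [0.009,-0.001,0,0,0,0,-0.2]
    - [0,0,0.02,0,0,0,-0.2]
    - [0,0,0.02,0,0,0,-0.2]
    - [0,0,0,0,0,0,-0.2]
    - [0,0,0,0,0,0,-0.2]

```text
t: 8.85
tcp_pos: [0.6604, 0.0664, 0.2089]
orientation: [[0.997, -0.077, -0.006], [-0.077, -0.997, -0.001], [-0.005, 0.001, -1.0]]
contact_force: [0.4, -0.3, -0.1]
finger_gap: 0.0527
grasp_force: 0.0
```

```bash
python3 - <<'E'
from h import *
p,d=shot("scene","s4")
cv2.imwrite("pics/c4.png",cv2.resize(p[160:320,270:430],(500,500))[:,:,::-1]); s=manip.read_state(); print(s["tcp_pos"],s["q"])
E
```

```text
[0.66150265 0.06653326 0.21065304] [ -10.35857217   33.85549846    1.09744812   87.02017371   -0.70546252
   59.26831769 -103.50710174]
```

View pics/c4.png

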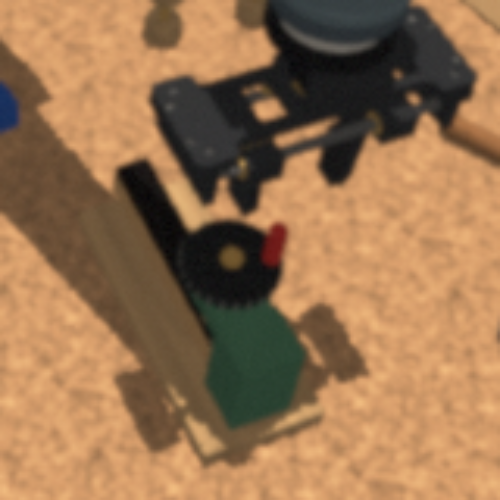

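The open fingers (245,190) and (340,165) straddle the red post (275,245) in plan. I'll descend and pinch.

>>> step_arm:
  motion:
    - [0,0,0.025,0,0,0,-0.2]
    - [0,0,0.025,0,0,0,-0.2]
    - [0,0,0.02,0,0,0,-0.2]
    - [0,0,0.008,0,0,0,-0.2]
    - [0,0,0,0,0,0,-0.2]

```text
t: 9.32
tcp_pos: [0.6611, 0.0666, 0.1326]
orientation: [[0.997, -0.077, -0.003], [-0.077, -0.997, -0.0], [-0.003, 0.001, -1.0]]
contact_force: [-0.6, 0.1, -0.5]
finger_gap: 0.0527
grasp_force: 0.0
```

>>> step_arm:
  motion:
    - [0,0,0,0,0,0,1]
    - [0,0,0,0,0,0,1]
    - [0,0,0,0,0,0,1]
    - [0,0,0,0,0,0,1]
    - [0,0,0,0,0,0,1]
  force: 30

```text
t: 9.73
tcp_pos: [0.6625, 0.0667, 0.1347]
orientation: [[0.997, -0.077, 0.001], [-0.077, -0.997, 0.0], [0.001, -0.0, -1.0]]
contact_force: [0.5, 0.6, 0.1]
finger_gap: 0.0215
grasp_force: 0.0
```

>>> step_arm:
  motion:
    - [0,0,0,0,0,0,1]
    - [0,0,0,0,0,0,1]
    - [0,0,0,0,0,0,1]

```text
t: 9.98
tcp_pos: [0.6625, 0.0676, 0.1343]
orientation: [[0.997, -0.077, 0.001], [-0.077, -0.997, 0.001], [0.001, -0.001, -1.0]]
contact_force: [1.0, 2.3, 2.2]
finger_gap: 0.0133
grasp_force: 30.0
```

>>> step_arm:
  motion:
    - [0.0041,0.0026,0,0,0,0,1]
    - [0.0036,0.0033,0,0,0,0,1]
    - [0.003,0.0039,0,0,0,0,1]
    - [0.0023,0.0043,0,0,0,0,1]
    - [0.0015,0.0046,0,0,0,0,1]
  force: 40

```text
t: 10.4
tcp_pos: [0.6775, 0.0472, 0.1344]
orientation: [[0.997, -0.077, 0.005], [-0.077, -0.997, 0.001], [0.005, -0.001, -1.0]]
contact_force: [4.7, 3.2, -0.1]
finger_gap: 0.0127
grasp_force: 40.0
```

>>> step_arm:
  motion:
    - [0,0,0,0,0,0,1]
    - [0,0,0,0,0,0,1]

```text
t: 10.57
tcp_pos: [0.6778, 0.0447, 0.1344]
orientation: [[0.997, -0.079, 0.005], [-0.079, -0.997, -0.002], [0.005, 0.001, -1.0]]
contact_force: [6.2, -0.6, -0.3]
finger_gap: 0.0124
grasp_force: 40.0
```

>>> step_arm:
  motion:
    - [0.0025,0.0045,0,0,0,0,1]
    - [0,0.0048,0,0,0,0,1]
    - [-0.0013,0.0047,0,0,0,0,1]
    - [-0.0021,0.0044,0,0,0,0,1]
    - [0,0,0,0,0,0,1]

```text
t: 10.98
tcp_pos: [0.6726, 0.026, 0.1342]
orientation: [[0.997, -0.079, -0.0], [-0.079, -0.997, -0.002], [0.0, 0.002, -1.0]]
contact_force: [-0.4, -1.1, 5.6]
finger_gap: 0.0127
grasp_force: 40.0
```

>>> step_arm:
  motion:
    - [0,0,0,0,0,0,1]
    - [0,0,0,0,0,0,1]

```text
t: 11.15
tcp_pos: [0.6729, 0.0263, 0.1342]
orientation: [[0.997, -0.079, 0.0], [-0.079, -0.997, -0.002], [0.0, 0.002, -1.0]]
contact_force: [0.6, -0.7, 5.8]
finger_gap: 0.0127
grasp_force: 40.0
```

>>> step_arm:
  motion:
    - [-0.0016,0.0025,0,0,0,0,1]
    - [-0.0018,0.0023,0,0,0,0,1]
    - [-0.0021,0.0021,0,0,0,0,1]
    - [-0.0023,0.0018,0,0,0,0,1]
    - [0,0,0,0,0,0,1]
  force: 50

```text
t: 11.57
tcp_pos: [0.6641, 0.0184, 0.1342]
orientation: [[0.997, -0.079, 0.0], [-0.079, -0.997, -0.002], [0.0, 0.002, -1.0]]
contact_force: [1.0, -2.3, 6.3]
finger_gap: 0.0126
grasp_force: 50.0
```

>>> step_arm:
  motion:
    - [-0.0025,0.0016,0,0,0,0,1]
    - [-0.0026,0.0013,0,0,0,0,1]
    - [-0.0027,0.001,0,0,0,0,1]
    - [-0.0028,0.0008,0,0,0,0,1]
    - [0,0,0,0,0,0,1]

```text
t: 11.98
tcp_pos: [0.6526, 0.0147, 0.1341]
orientation: [[0.997, -0.078, -0.001], [-0.078, -0.997, -0.002], [-0.001, 0.002, -1.0]]
contact_force: [-0.5, -3.7, 8.5]
finger_gap: 0.0124
grasp_force: 50.0
```

>>> step_arm:
  motion:
    - [-0.0029,0.0014,-0.001,0,0,0,1]
    - [-0.0029,0.0001,0,0,0,0,1]
    - [-0.0029,-0.0002,0,0,0,0,1]
    - [-0.0029,-0.0005,0,0,0,0,1]
    - [0,0,0,0,0,0,1]

```text
t: 12.4
tcp_pos: [0.6402, 0.0164, 0.1343]
orientation: [[0.997, -0.077, -0.003], [-0.077, -0.997, -0.001], [-0.003, 0.001, -1.0]]
contact_force: [-1.0, -3.5, 2.8]
finger_gap: 0.0124
grasp_force: 50.0
```

>>> step_arm:
  motion:
    - [-0.003,0,0,0,0,0,1]
    - [-0.0027,-0.0012,0,0,0,0,1]
    - [-0.0025,-0.0015,0,0,0,0,1]
    - [-0.0024,-0.0017,0,0,0,0,1]
    - [0,0,0,0,0,0,1]

```text
t: 12.82
tcp_pos: [0.6318, 0.0214, 0.1345]
orientation: [[0.997, -0.077, 0.001], [-0.077, -0.997, -0.001], [0.001, 0.001, -1.0]]
contact_force: [4.1, -3.3, -3.1]
finger_gap: 0.0125
grasp_force: 50.0
```

The tangential resistance has jumped to about 5 N after about 189° of turn, so this is the bite (somewhere in the last 20°). I'll continue carefully.

>>> step_arm:
  motion:
    - [-0.0023,-0.0018,0,0,0,0,1]
    - [-0.0021,-0.0021,0,0,0,0,1]
    - [-0.0018,-0.0023,0,0,0,0,1]
    - [-0.0016,-0.0025,0,0,0,0,1]
    - [0,0,0,0,0,0,1]
  force: 60

```text
t: 13.23
tcp_pos: [0.6248, 0.0302, 0.1345]
orientation: [[0.997, -0.078, 0.001], [-0.078, -0.997, -0.002], [0.002, 0.002, -1.0]]
contact_force: [3.4, -4.4, -3.2]
finger_gap: 0.0122
grasp_force: 60.0
```

>>> step_arm:
  motion:
    - [-0.0013,-0.0026,0,0,0,0,1]
    - [-0.001,-0.0027,0,0,0,0,1]
    - [-0.0008,-0.0028,0,0,0,0,1]
    - [-0.0005,-0.0029,0,0,0,0,1]
    - [0,0,0,0,0,0,1]

```text
t: 13.65
tcp_pos: [0.622, 0.0404, 0.1344]
orientation: [[0.997, -0.078, 0.001], [-0.078, -0.997, -0.003], [0.001, 0.003, -1.0]]
contact_force: [4.2, -6.2, -2.1]
finger_gap: 0.0123
grasp_force: 60.0
```

>>> step_arm:
  motion:
    - [0.0008,-0.0029,0,0,0,0,1]
    - [0.0001,-0.0029,0,0,0,0,1]
    - [0.0004,-0.0029,0,0,0,0,1]
    - [0.0007,-0.0029,0,0,0,0,1]
    - [0,0,0,0,0,0,1]

```text
t: 14.07
tcp_pos: [0.6234, 0.0513, 0.1344]
orientation: [[0.997, -0.078, -0.003], [-0.078, -0.997, -0.004], [-0.002, 0.004, -1.0]]
contact_force: [-1.3, -7.9, 2.5]
finger_gap: 0.0126
grasp_force: 60.0
```

>>> step_arm:
  motion:
    - [0.0009,-0.0028,0,0,0,0,1]
    - [0.0012,-0.0027,0,0,0,0,1]
    - [0,0,0,0,0,0,1]
    - [0,0,0,0,0,0,1]

```text
t: 14.4
tcp_pos: [0.6256, 0.0564, 0.1343]
orientation: [[0.997, -0.079, -0.003], [-0.079, -0.997, -0.004], [-0.003, 0.004, -1.0]]
contact_force: [-2.6, -7.1, 3.2]
finger_gap: 0.0125
grasp_force: 60.0
```

That is about 90° past the bite. I'll relax the push, open and lift off.

>>> step_arm:
  motion:
    - [-0.0013,0.0025,0,0,0,0,1]
    - [0,0,0,0,0,0,1]
    - [0,0,0,0,0,0,-0.2]
    - [0,0,0,0,0,0,-0.2]
    - [0,0,0,0,0,0,-0.2]

```text
t: 14.82
tcp_pos: [0.6249, 0.0583, 0.1345]
orientation: [[0.997, -0.076, -0.001], [-0.076, -0.997, 0.001], [-0.001, -0.001, -1.0]]
contact_force: [-0.2, 0.3, -0.6]
finger_gap: 0.0301
grasp_force: 0.0
```

>>> step_arm:
  motion:
    - [0,0,0,0,0,0,-0.2]
    - [0,0,0,0,0,0,-0.2]
    - [0,0,-0.02,0,0,0,-0.2]
    - [0,0,-0.04,0,0,0,-0.2]
    - [0,0,-0.04,0,0,0,-0.2]

```text
t: 15.23
tcp_pos: [0.6241, 0.0571, 0.2345]
orientation: [[0.997, -0.077, -0.004], [-0.077, -0.997, -0.0], [-0.004, 0.001, -1.0]]
contact_force: [1.5, 0.2, 0.8]
finger_gap: 0.053
grasp_force: 0.0
```

>>> step_arm:
  motion:
    - [-0.04,0,-0.02,0,0,0,-0.2]
    - [-0.04,0,0,0,0,0,-0.2]
    - [-0.04,0,0,0,0,0,-0.2]
    - [0,0,0,0,0,0,-0.2]
    - [0,0,0,0,0,0,-0.2]

```text
t: 15.65
tcp_pos: [0.5064, 0.0662, 0.2534]
orientation: [[0.997, -0.076, -0.001], [-0.076, -0.997, 0.0], [-0.001, 0.0, -1.0]]
contact_force: [0.4, 0.0, 0.6]
finger_gap: 0.0528
grasp_force: 0.0
```

```bash
python3 - <<'E'
from h import *
p,d=shot("scene","s5"); P=cloud("scene",d); z=P[...,2]; x,y=P[...,0],P[...,1]
sx=np.array([.997,-.0767]); sy=np.array([.0767,.997])
m=(d>0)&(z>.042)&(z<.056)&(x>.46)&(x<.62)&(y>-.05)&(y<.12); q=P[m]; print("neck",m.sum(),np.median(q[:,2]),cv2.minAreaRect(q[:,:2].astype(np.float32)))
r=q[:,:2]-[.5822,.047]; print((r@sx).min(),(r@sx).max(),np.percentile(r@sy,[0,2,98,100]))
hsv=cv2.cvtColor(p,cv2.COLOR_RGB2HSV); h=hsv[...,0]
m=(((h<8)|(h>172))&(hsv[...,1]>150)&(hsv[...,2]>60))&(z>.13)&(x>.55)&(x<.75)&(abs(y)<.12)
v,u=np.nonzero(m); g=ray("scene",u.mean(),v.mean(),.147); print("grip",m.sum(),g,np.degrees(np.arctan2(g[1]-.042,g[0]-.648)))
print(manip.read_state()["tcp_pos"])
cv2.imwrite("pics/c5.png",cv2.resize(p[160:320,270:430],(500,500))[:,:,::-1])
E
```

```text
neck 389 0.04750078177274758 ((0.5532671809196472, 0.04920851066708565), (0.030560405924916267, 0.1301828771829605), 85.05122375488281)
-0.0941306265604013 0.0359606486293918 [-0.01517801 -0.01394737  0.0146265   0.01586208]
grip 74 [0.62473568 0.05493653 0.147     ] 150.92300222095028
[0.50853497 0.0662147  0.25384584]
```

View pics/c5.png

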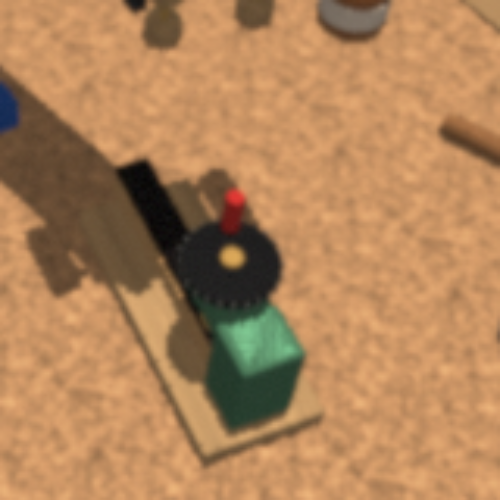

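The grip stayed put at (233,210), about 269° clockwise from its start, which is 80–100° past the bite. The neck is still home and straight and the gripper is clear, so I'm handing in.

```bash
python3 -c "
from bench import manip
print(manip.hand_in())"
```

```text
the job is handed in; nothing more can be done
None
```

I handed the job in at about 16 s: the neck is flat and centred against the column, the knob is about a quarter turn past the bite (estimated 80–100°), and the gripper is clear; the hand-in call returned no verdict.

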